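# Pop a battery pack out of its charging cradle and trap it

## Robot

A 6-joint arm with a two-finger parallel gripper is mounted at the origin on the work surface. World frame = base frame: x ahead of the robot, y to its left, z up, the work surface at z = 0. Lengths are in mm, angles in rad, forces in N, time in s.
With the tool pointing down it reaches from about 350 to 775 mm from the base axis. Payload 7.3 kg.
Tool frame: the origin (TCP) lies midway between the tips of the shut fingers; the grasp point (between the pads) lies 19 mm behind it; z points along the fingers, y is the direction in which the jaws open and shut (so a half turn about z gives the same grasp; the last joint's range is limited). The gripper opens to 92 mm and grips with 3 to 60 N. Pads are 19 mm wide; open, the fingers measure 130 mm over their backs; the gripper's body (75 mm by 190 mm) begins 47 mm behind the grasp point.
Start: joints at [-1.455, 0.342, 1.524, -0, 1.275, -0.146], TCP at [135.902, -507.125, 226.741] pointing down, gripper open.
Joint ranges: [-2.53, 2.53], [-0.77, 2.02], [0.04, 2.7], [-1, 4.14], [0.28, 2.66], [-3.11, 3.11]. Speed limits (rad/s): [2.57, 2.57, 3.14, 3.14, 3.14, 3.14].

## Interface

Orientations are given as [roll, pitch, yaw] about the fixed x, y, z axes, in that order (R = Rz(yaw) Ry(pitch) Rx(roll)).
In Python, from plant import sensors, imaging, ticket gives the robot as it stands. The module is installed in compiled form; this text tells all that it offers.
- The arm moves only by the tool arm_command, never from a script. Its argument "increments" is one flat list of numbers, 5 for each row, row after row: the closure, from 0 (fully open) to 1 (shut), then the shift along the tool's x, y, z in mm, then the turn about the tool's z in degrees. In form: [hand, dx, dy, dz, spin, hand, dx, dy, dz, spin, ...]. A call has 1 to 20 rows; each row is the pose to reach, as a shift and turn from the pose commanded when the call began, along the tool's axes at that moment; what a row does not reach only later rows make up. A row lasts 1/8 s, in which the tool goes at most 62.5 mm and 10.7 degrees, less where a joint would pass 70% of its speed; a pose out of reach is approached as far as the arm can. A call with a gripper value outside its range is refused whole. The fingers move at their own pace and stop on an object; the grip force is fixed at half the most. Time passes only in rows, so rows that repeat a pose let the fingers close. It gives the time, the measured TCP pose, the force and the opening at its end, in the units of the state.
- sensors.get_obs(): the state, without advancing time (a new reading comes with each control period).
- imaging.capture(name): name is "scene" or "side" or "wrist"; returns the picture (400x640x3 uint8, blue, green, red); there is no depth.
- imaging.calibration(name): a dict with "fx", "fy", "cx", "cy" (pixels), "world_to_cam" (4x4, takes a point from world to camera coordinates); the wrist camera has in their place "hand_eye" (4x4, takes a point from camera to tool coordinates, whose origin is the TCP and whose axes are the flange's). Camera axes: x right, y down, z forward; pixel columns grow to the right and rows downward; lengths in mm; the calibration is good to about 2 mm. A picture is of the moment at which its call begins: read the wrist's pose just before it. calibration takes no time and is no camera call.
- ticket.close_job(): hands the job in, once; it reports no verdict.
The state is a dict: "time": time; "joint_positions": joint angles; "dq": joint speeds; "tau": joint torques, N m; "tool_pos": TCP position; "tcp_rot": TCP orientation; "contact_force": force on the tool from outside, world axes, zero at the start; "moment": the same for the moment, N m; "grip_width": finger opening in mm.
Only numpy, scipy, OpenCV 4.12 (cv2) and the standard library are available. Lean on these libraries where they do the work, as an engineer would, in place of code of your own. Each camera call takes 0.05 s, during which the arm holds its last target. There are 200 camera calls.

## Task

Press the ejector key of the charging cradle with one finger of the gripper so that the battery pack pops out, and with the other finger gently stop the pack while it is still wholly on the cradle's ledge, before it slides off the open end. Do not grip or lift the pack and leave everything else alone. The program finishes while holding: one finger still keeping the key down, the pack resting still against the other finger.

Things in the scene. Friction and masses are not known exactly. Their poses are not given: they have to be found in the camera images.
- cradle: Grey charging cradle, fixed, 152 x 64 mm (x, y). Origin: on the table, under the centre of the pack's home place; z up; the pack slides out along -x. x = -62 to +21 mm: flat ledge 22 mm high with a low rail along each side (5 mm thick, inner faces 54 mm apart, top 29 mm above the table), open at x = -62 mm. x = +21 to +90 mm: closed housing, top 34 mm above the table, bearing the ejector key.
- ledge_end (a point): Middle of the ledge's open end edge, 22 mm above the table (cradle x = -62 mm). Nothing stops the pack here: it tips off once it has slid some 60 mm.
- pusher (a joint): Travel of the thin aluminium ejector plate behind the pack, m (home 0, out to 0.07 towards cradle -x; 34 mm wide, top 42 mm above the table, at cradle x = +15.5 to +19.5 mm when home). A latch holds it; with the key about 4 mm down the latch lets go for good and a damped spring (4 N falling to 3 N) drives plate and pack out at roughly 30 to 50 mm/s.
- ejector (a joint): Travel of the ejector key, m: 0 up, 0.006 fully down; it springs back when let go (1.6 N to start it, 4 N fully down). Pressed past 0.004 it frees the pack; at the end it must still be more than half way down.
- ejector_top (a point): Centre of the top of the ejector key, an aluminium key 22 mm long (cradle x) and 28 mm wide on the housing at cradle x = +36 mm, y = 0; top 42 mm above the table when up, 36 mm when fully down. It lies 21 mm behind the rear face and 51 mm behind the front face of the pack at home.
- pack: Black battery pack, a block 30 mm long (x, the way it slides), 50 mm wide, 40 mm high, 0.16 kg, loose on the ledge. Origin: centre of its underside. Home: at the cradle's origin, top 62 mm above the table. Stop it by its front (-x) face, where a finger may wait beforehand; it then pushes with 1 to 3 N. It must come out 8 mm or more, and is wholly on the ledge until it has slid 47 mm.
- spare_pack: Bystander: a second pack of the same shape and size, standing in a plain dock that has no ejector key. Origin: centre of its underside. Leave alone.
- dock: Bystander: plain grey dock fixed to the table, 94 mm long, 64 mm wide, 30 mm high, holding the spare pack at its origin. Origin: on the table under the spare pack.
- bearing: Bystander: loose steel bearing ring, 52 mm across, 15 mm high. Origin: centre of its underside.
- carton: Bystander: loose small cardboard carton 55 x 45 x 40 mm. Origin: centre of its underside.
- tape: Bystander: loose roll of tape, 90 mm across, 24 mm high. Origin: centre of its underside.
- jar: Bystander: loose clear jar with steel lid, 48 mm across, 65 mm high. Origin: centre of its underside.
- screwdriver: Bystander: loose screwdriver lying on the table near the yellow bins. Leave alone.
- scanner: Bystander: loose hand scanner lying on its side, about 90 x 150 x 40 mm. Leave alone.
Not all that is in view belongs to the job. What is shaped like the pack but green or orange is not meant. What is shaped like the cradle but orange is not meant.

How it is judged (in metres and radians):
On the way, in this order (a step that is already met when the one before it is completed fails the run):
1. the ejector key is pressed while the pack is still home (value of joint ejector above 0.003 m and x of pack in the frame of cradle above -0.006 m).
2. the popped pack is stopped on the ledge by a finger while the key is still held down (value of joint ejector above 0.003 m and contact force between the fingers and pack above 0.3 N and x of pack in the frame of cradle between -0.047 and -0.008 m and z of pack in the frame of cradle between 0.017 and 0.028 m and angle between pack's own z axis and vertical below 0.2 rad and linear speed of pack below 0.01 m/s), for 0.3 s.
At the end, for the whole second after the job is handed in: The key is still held more than 3 mm down (of 6), the pack has come out 8 to 47 mm, so it is still wholly on the ledge, stands upright (within 0.2 rad) on the ledge floor (within 6 mm), at rest (under 10 mm/s) and presses on a finger with more than 0.3 N (all of step 2); the arm keeps its last pose, push and grip.
It fails at once if the pack slid past the end of the ledge (x of pack in the frame of cradle below -0.055 m).
It fails at once if the pack was lifted off the ledge or dropped from it (z of pack in the frame of cradle above 0.03 m or z of pack in the frame of cradle below 0.012 m).
It fails at once if the pack was gripped or shoved hard (over 15 N) (contact force between the fingers and pack above 15 N).
It fails at once if a bystander was moved by more than 15 mm (distance of any of spare_pack, bearing, carton, tape, jar, screwdriver, scanner from where it was at the start of the episode above 0.015 m).
It also fails if it takes over 45 s, if anything falls off the work surface, if the arm or the gripper's body presses on something with over 40 N, if the wrist force passes 120 N, or if a joint passes its speed limit or range.

## Working session

There is one attempt and no reset: what is moved stays moved. The work goes in short steps, Python scripts to look and compute and a tool call to move; the robot and the scene stay as the last step left them, time stands still between calls to the robot, and variables do not carry over. Pictures are saved under pics/ and viewed, about 8 in all and at most 12, crops included, and the job is handed in when it is done.

Besides the shell and the picture viewer there is one more tool, called after "Emit:" as name(argument=value, ...), one argument or row to a line, values as JSON. arm_command: Moves the arm, as the interface text tells. Its arguments: {"type":"object","properties":{"increments":{"type":"array","items":{"type":"number"}}},"required":["increments"]}

```bash
mkdir -p pics
python3 - <<'E'
from plant import sensors, imaging
import cv2,numpy as np
print(sensors.get_obs())
for n in ["scene","side","wrist"]:
    im=imaging.capture(n); cv2.imwrite(f"pics/{n}0.png",im)
    c=imaging.calibration(n); print(n,{k:np.round(v,3).tolist() for k,v in c.items()})
E
```

```text
{'time': 0.0, 'joint_positions': array([-1.45500965e+00,  3.42695295e-01,  1.52497655e+00,  5.39640121e-06,
        1.27540185e+00, -1.46023081e-01]), 'dq': array([ 1.36387564e-04,  3.53052264e-04,  8.97313204e-05,  1.35219508e-04,
       -8.60616680e-04,  5.53325743e-04]), 'tau': array([ 6.86977401e-04, -4.31245637e+01, -2.44225341e+01,  7.18239974e-02,
        5.59992052e-02, -1.03805205e-04]), 'tool_pos': array([ 135.85117966, -506.71558277,  226.07332052]), 'tcp_rot': array([-3.14012812e+00, -2.20604279e-04,  2.61808023e-01]), 'contact_force': array([-0.56373581,  0.32507947, -0.5117188 ]), 'moment': array([ 0.00730111, -0.01350678,  0.02006289]), 'grip_width': 91.58318779276868}
scene {'fx': 382.075, 'fy': 382.075, 'cx': 315.023, 'cy': 198.294, 'world_to_cam': [[0.107, 0.994, -0.001, -60.75], [0.555, -0.06, -0.83, -247.548], [-0.825, 0.088, -0.558, 1392.543], [0.0, 0.0, 0.0, 1.0]]}
side {'fx': 364.76, 'fy': 364.76, 'cx': 316.9, 'cy': 199.448, 'world_to_cam': [[-0.713, -0.701, -0.006, 351.15], [-0.422, 0.437, -0.794, 274.07], [0.56, -0.564, -0.608, 733.17], [0.0, 0.0, 0.0, 1.0]]}
wrist {'fx': 281.986, 'fy': 281.986, 'cx': 319.509, 'cy': 198.318, 'hand_eye': [[-0.001, -0.963, -0.27, 71.435], [1.0, -0.001, -0.001, 0.111], [0.001, -0.27, 0.963, -157.607], [0.0, 0.0, 0.0, 1.0]]}
```

View pics/scene0.png

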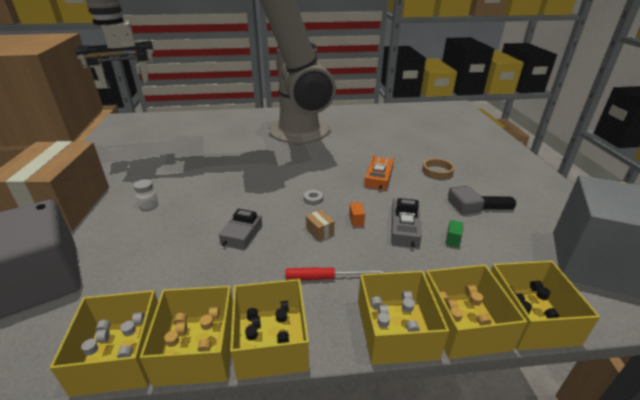

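View pics/side0.png

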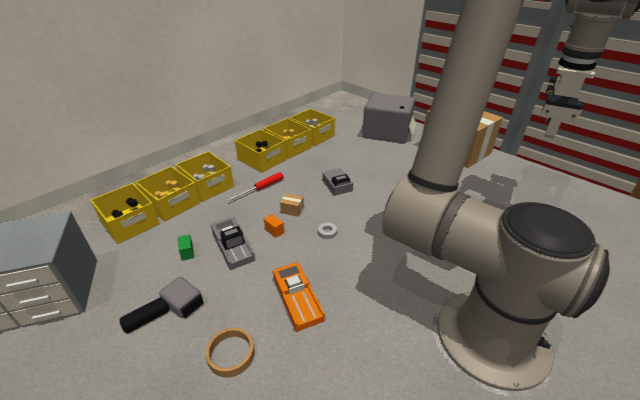

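The grey cradle with its black pack and bright key is at about (406,220) in scene and (232,242) in side. The plain dock is at scene (241,226), and the orange cradle at (379,172) is a decoy. I'll enlarge both views of the cradle.

```bash
cat > h.py <<'E'
import numpy as np
from plant import imaging
def ray(n,uv,z):
    c=imaging.calibration(n);T=np.array(c["world_to_cam"]);R=T[:3,:3]
    o=-R.T@T[:3,3]; d=R.T@np.array([(uv[0]-c["cx"])/c["fx"],(uv[1]-c["cy"])/c["fy"],1])
    return o+d*(z-o[2])/d[2]
def proj(n,p):
    c=imaging.calibration(n);T=np.array(c["world_to_cam"]);q=T[:3,:3]@np.array(p)+T[:3,3]
    return c["cx"]+c["fx"]*q[0]/q[2],c["cy"]+c["fy"]*q[1]/q[2]
E
python3 - <<'E'
import cv2,numpy as np
from h import *
a=cv2.imread("pics/scene0.png")[185:255,370:450]; b=cv2.imread("pics/side0.png")[205:275,195:275]
cv2.imwrite("pics/c0.png",np.vstack([cv2.resize(x,None,fx=4.2,fy=4.2,interpolation=cv2.INTER_CUBIC) for x in(a,b)]) if 0 else np.hstack([cv2.resize(x,None,fx=5,fy=5,interpolation=cv2.INTER_CUBIC) for x in(a,b)]))
print(ray("scene",(406,222),30),ray("side",(232,242),30))
E
```

```text
[612.81130157 208.16233638  30.        ] [570.78740287 221.99921889  30.        ]
```

View pics/c0.png

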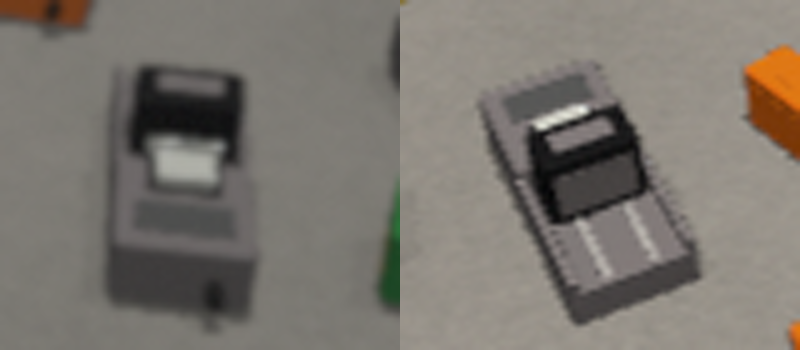

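Run:
```python
from h import *
from plant import sensors
S=lambda x,y:(370+x/5,185+y/5); D=lambda x,y:(195+(x-400)/5,205+y/5)
k=ray("scene",S(187,168),42);print("key",k)
for p in[(105,303),(250,318)]:print("rear bot",ray("scene",S(*p),0))
for p in[(577,325),(700,280)]:print("front bot",ray("side",D(*p),0))
for p in[(571,215),(648,190)]:print("pack front bot side",ray("side",D(*p),22))
for p in[(137,72),(243,72)]:print("pack top front scene",ray("scene",S(*p),62))
o=sensors.get_obs();print(o["tool_pos"])
```

```text
key [615.72351993 208.93436751  42.        ]
rear bot [656.81023876 163.64466068   0.        ]
rear bot [673.72218047 225.52096799   0.        ]
front bot [522.49576959 265.74373897   0.        ]
front bot [503.33108064 206.47778881   0.        ]
pack front bot side [565.80786653 235.24081325  22.        ]
pack front bot side [552.74238119 197.97041152  22.        ]
pack top front scene [564.92042539 197.6964778   62.        ]
pack top front scene [570.33949677 247.84565697  62.        ]
[ 135.87433686 -506.83009743  226.24304493]
```

Emit:
arm_command(
  increments=[0, 350, -225, 0, -30, 0, 350, -225, 0, -30, 0, 350, -225, 0, -30, 0, 350, -225, 0, -30, 0, 350, -225, 0, -30, 0, 350, -225, 0, -30, 0, 350, -225, 0, -30, 0, 610, -589, 70, -60, 0, 610, -589, 70, -60, 0, 610, -589, 70, -60, 0, 610, -589, 70, -60, 0, 610, -589, 70, -60, 0, 610, -589, 70, -60, 0, 610, -589, 70, -60, 0, 610, -589, 70, -60, 0, 610, -589, 70, -60, 0, 610, -589, 70, -60, 0, 610, -589, 70, -60, 0, 610, -589, 70, -60],
)

```text
time: 2.52
tool_pos: [572.8, 218.6, 157.2]
tcp_rot: [3.141, -0.0, 1.308]
contact_force: [0.1, -0.6, -0.1]
grip_width: 91.4
```

Run:
```python
from plant import sensors, imaging
import cv2
o=sensors.get_obs(); cv2.imwrite("pics/w1.png",imaging.capture("wrist")); print(o["time"],o["tool_pos"].tolist(),o["tcp_rot"].tolist(),o["joint_positions"],o["grip_width"],o["contact_force"])
```

```text
2.525 [572.7796529085027, 218.63402240997863, 157.17009429271232] [3.1410964848258525, -0.00011552647696633223, 1.3075279454370257] [ 2.39770172e-01  5.60026178e-01  1.36864655e+00 -1.47343280e-04
  1.21242953e+00  5.03090228e-01] 91.44962936269935 [ 0.08084592 -0.58539366 -0.08145318]
```

View pics/w1.png

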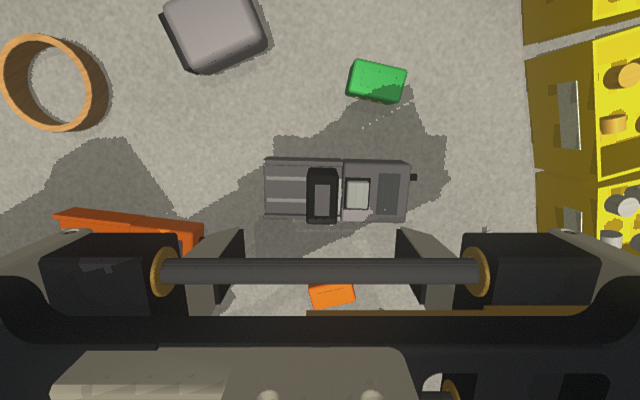

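```bash
cat >> h.py <<'E'
from scipy.spatial.transform import Rotation as Rn
def wray(uv,z,pos,rot):
    c=imaging.calibration("wrist");H=np.array(c["hand_eye"]);R=Rn.from_euler("xyz",rot).as_matrix()
    o=R@H[:3,3]+pos; d=R@H[:3,:3]@np.array([(uv[0]-c["cx"])/c["fx"],(uv[1]-c["cy"])/c["fy"],1])
    return o+d*(z-o[2])/d[2]
E
python3 - <<'E'
import cv2,numpy as np
from h import *
P=np.array([572.78,218.63,157.17]);r=[3.1411,-.0001,1.3075]
im=cv2.imread("pics/w1.png");x0,y0=255,145
c=im[y0:235,x0:430];g=cv2.cvtColor(c,cv2.COLOR_BGR2GRAY)
cv2.imwrite("pics/w1c.png",cv2.resize(c,None,fx=4.5,fy=4.5,interpolation=cv2.INTER_CUBIC))
def blob(m,z,name):
    n,l,s,ct=cv2.connectedComponentsWithStats(m.astype(np.uint8))
    for i in range(1,n):
        if s[i,4]>150:
            q=cv2.minAreaRect(np.argwhere(l==i)[:,::-1].astype(np.float32))
            box=cv2.boxPoints(q)+[x0,y0]
            print(name,s[i],ct[i]+[x0,y0],[np.round(wray(b,z,P,r)[:2],1).tolist() for b in box],"c",wray(ct[i]+[x0,y0],z,P,r)[:2])
blob(g>165,42,"key"); blob(g<50,62,"dark")
E
```

```text
dark [  51   23   33   56 1076] [321.67936803 190.69052045] [[552.8, 200.8], [568.6, 251.3], [595.9, 243.1], [581.6, 192.2]] c [575.9387719  226.68543543]
```

View pics/w1c.png

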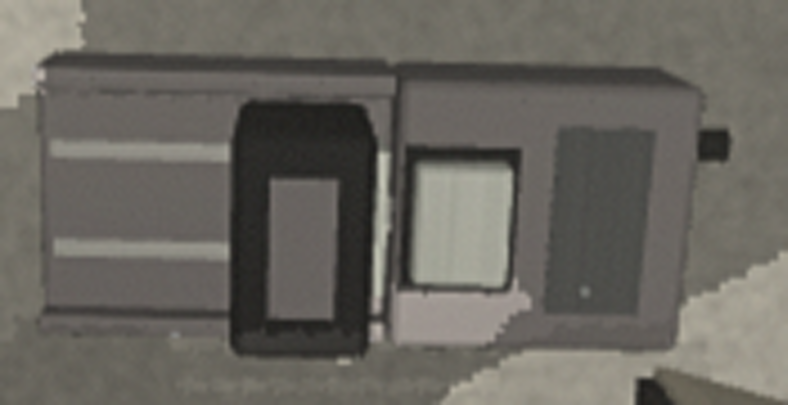

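Run:
```python
from h import *
P=np.array([572.78,218.63,157.17]);r=[3.1411,-.0001,1.3075]
f=lambda x,y,z:wray((255+x/4.5,145+y/4.5),z,P,r)[:2]
k=[f(*p,42) for p in[(412,160),(516,164),(511,289),(409,283)]]
kc=np.mean(k,0);print("key",kc,np.linalg.norm(k[1]-k[0]),np.linalg.norm(k[3]-k[0]))
for a,b,z,n in[((50,91),(390,98),29,"upper rail"),((45,323),(225,333),29,"low rail"),((403,80),(692,90),34,"housing top"),((55,150),(228,153),22,"stripe"),((55,246),(228,250),22,"stripe2"),((412,160),(516,164),42,"keyedge"),((409,283),(511,289),42,"key2")]:
    d=f(*b,z)-f(*a,z);print(n,np.degrees(np.arctan2(d[1],d[0])),np.linalg.norm(d))
for a,b,z,n in[((43,90),(43,322),29,"ledge end"),((403,80),(390,343),34,"housing front"),((692,90),(676,345),34,"housing rear"),((412,160),(409,283),42,"kf"),((233,115),(231,350),62,"pack front top")]:
    d=f(*a,z)-f(*b,z);print(n,90*0+np.degrees(np.arctan2(d[1],d[0]))-90,(f(*a,z)+f(*b,z))/2, np.linalg.norm(d))
```

```text
key [608.38546171 208.17571528] 22.860293651390638 28.265664043124083
upper rail -16.322402396921497 77.03226449425735
low rail -18.493706385848423 42.915528325329916
housing top -17.12244799182618 64.32776220610015
stripe -16.144528973093102 40.642538384307194
stripe2 -16.505115798000602 41.502302099911226
keyedge -17.37698158496691 22.860293651390638
key2 -18.647462615028992 23.080541080956955
ledge end -18.140766101111524 [516.15866035 233.49048935] 55.60038477260447
housing front -16.604532817019987 [594.9307625  211.95352558] 62.0004835903843
housing rear -13.85727384666707 [658.05140631 193.47515142] 60.2471961280671
kf -15.041778345761657 [597.46399655 211.72753221] 28.265664043124083
pack front top -16.32325506944953 [560.70875041 224.20578766] 50.329647207355855
```

Emit:
arm_command(
  increments=[0.25, 0, -4.4, 0, 1.5, 0.25, 0, -4.4, 0, 1.5, 0.25, 0, -4.4, 20, 1.5, 0.25, 0, -4.4, 40, 1.5, 0.25, 0, -4.4, 60, 1.5, 0.25, 0, -4.4, 80, 1.5, 0.25, 0, -4.4, 92, 1.5, 0.25, 0, -4.4, 100, 1.5, 0.25, 0, -4.4, 100, 1.5, 0.25, 0, -4.4, 100, 1.5],
)

```text
time: 3.82
tool_pos: [568.9, 220.9, 57.3]
tcp_rot: [3.141, -0.001, 1.283]
contact_force: [-0.4, -0.7, 0.7]
grip_width: 68.9
```

Run:
```python
from plant import sensors, imaging
import cv2,numpy as np
o=sensors.get_obs(); print(o["time"],o["tool_pos"].tolist(),o["tcp_rot"].tolist(),o["grip_width"],o["contact_force"])
w=imaging.capture("wrist");s=imaging.capture("side");cv2.imwrite("pics/s2.png",s);cv2.imwrite("pics/w2.png",w)
a=cv2.resize(s[190:290,180:300],(480,400),interpolation=cv2.INTER_CUBIC)
b=cv2.resize(w[120:320,220:420] ,(320,320)); b=cv2.copyMakeBorder(b,0,80,0,0,0)
cv2.imwrite("pics/c2.png",np.hstack([a,b]))
```

```text
3.825 [568.8607000232113, 220.93787628326479, 57.3460302923864] [3.1405154044463672, -0.0005264256061936479, 1.2828636816261203] 68.87351663269467 [-0.3629519  -0.67370096  0.7329768 ]
```

View pics/c2.png

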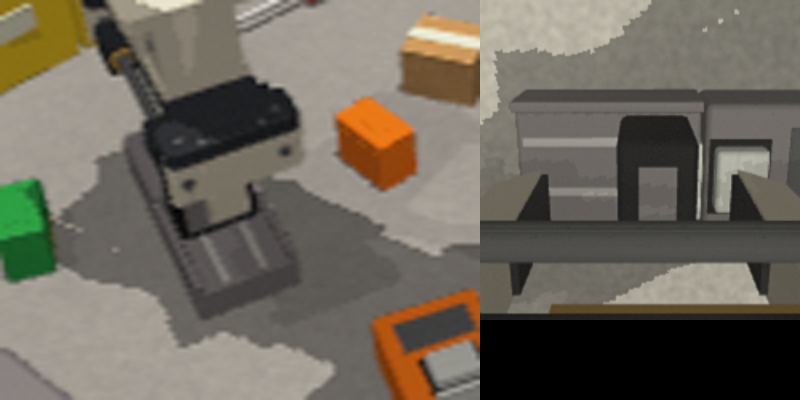

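The side view (left half) shows the gripper straddling the cradle. In the wrist view (right half) the fingers are at about (545,200) in front of the pack and (740,200) over the key (712–770), as planned. Next I lower slowly and watch the force.

Emit:
arm_command(
  increments=[0.25, 0, 0, 6, 0, 0.25, 0, 0, 12, 0, 0.25, 0, 0, 14, 0, 0.25, 0, 0, 15, 0, 0.25, 0, 0, 16, 0, 0.25, 0, 0, 17, 0, 0.25, 0, 0, 17, 0, 0.25, 0, 0, 17, 0],
)

```text
time: 4.92
tool_pos: [568.3, 220.8, 39.8]
tcp_rot: [-3.142, 0.0, 1.283]
contact_force: [-3.0, -2.4, 3.4]
grip_width: 68.8
```

Emit:
arm_command(
  increments=[0.25, 0, 0, 1, 0, 0.25, 0, 0, 2, 0, 0.25, 0, 0, 2.5, 0, 0.25, 0, 0, 2.5, 0, 0.25, 0, 0, 2.5, 0, 0.25, 0, 0, 2.5, 0, 0.25, 0, 0, 2.5, 0, 0.25, 0, 0, 2.5, 0, 0.25, 0, 0, 2.5, 0, 0.25, 0, 0, 2.5, 0],
)

```text
time: 6.18
tool_pos: [568.5, 220.9, 37.2]
tcp_rot: [3.141, -0.0, 1.283]
contact_force: [-1.8, 0.8, 3.7]
grip_width: 68.9
```

Run:
```python
from plant import sensors, imaging
import cv2,numpy as np
for i in range(4):
    o=sensors.get_obs(); print(o["time"],o["tool_pos"].tolist(),o["grip_width"],o["contact_force"])
    if i==0: w=imaging.capture("wrist")
    else: s=imaging.capture("side")
cv2.imwrite("pics/s3.png",s);cv2.imwrite("pics/w3.png",w)
a=cv2.resize(s[190:290,180:300],(480,400),interpolation=cv2.INTER_CUBIC)
b=cv2.resize(w[120:320,220:420] ,(320,320)); b=cv2.copyMakeBorder(b,0,80,0,0,0)
cv2.imwrite("pics/c3.png",np.hstack([a,b]))
```

```text
6.175 [568.4913156701733, 220.8603226728464, 37.22631945682425] 68.91143668806824 [-1.75415619  0.77607259  3.74322431]
6.225 [568.490624628076, 220.86913197242401, 37.2373055135586] 68.93896465695269 [-0.81023438  0.50495496  2.72066767]
6.275 [568.4764442775737, 220.86151244131963, 37.20330598177061] 68.97994396751145 [-1.88541532  0.48627719  2.82425407]
6.325 [568.4506312270659, 220.81913577424982, 37.18559555027427] 69.00671196630834 [-1.69173256 -0.3241312   3.94583912]
```

View pics/c3.png

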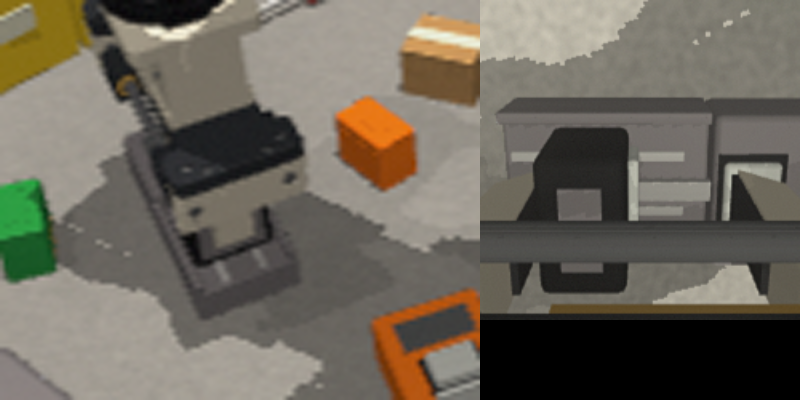

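The wrist view shows the pack (535–630) moved out to the left against the front finger. The ejector plate (632) is behind it and the key finger is on the key. I hold for a moment, then check numerically before handing in.

Emit:
arm_command(
  increments=[0.25, 0, 0, 0.3, 0, 0.25, 0, 0, 0.3, 0, 0.25, 0, 0, 0.3, 0, 0.25, 0, 0, 0.3, 0, 0.25, 0, 0, 0.3, 0, 0.25, 0, 0, 0.3, 0],
)

```text
time: 7.12
tool_pos: [568.5, 220.8, 37.0]
tcp_rot: [3.141, -0.0, 1.283]
contact_force: [-1.9, 0.8, 5.1]
grip_width: 68.6
```

Run:
```python
from h import *
from plant import sensors
import cv2
F=[];W=[]
for i in range(8):
    o=sensors.get_obs();F.append(o["contact_force"]);w=imaging.capture("wrist");W.append(w)
u=np.array([.9588,-.284])
F=np.mean(F,0);print(o["time"],o["tool_pos"],o["grip_width"],"F",F,"along cradle x",F[:2]@u)
print("frame diff",cv2.absdiff(W[0],W[-1]).max())
p=wray((312.5,230),62,o["tool_pos"],o["tcp_rot"]);print("pack rear top x in cradle",(p[:2]-[573.9,218.4])@u,"=> slid",15-(p[:2]-[573.9,218.4])@u)
```

```text
7.475 [568.45489521 220.85201884  37.00536942] 69.02498069559834 F [-2.05252889  0.1816133   5.19256491] along cradle x -2.019542879930582
frame diff 46
pack rear top x in cradle -10.324617466898733 => slid 25.324617466898733
```

```bash
python3 -c "
from plant import ticket,sensors
print(ticket.close_job()); o=sensors.get_obs(); print(o['time'],o['tool_pos'],o['contact_force'])"
```

```text
the job is handed in; nothing more can be done
None
the job is handed in; nothing more can be done
```

The pack popped out and is resting against the front finger, with the other finger still holding the key down. I handed the job in at about 7.5 s; it reports no verdict.

**What I did:** I found the cradle in the camera images at about (574, 218) mm, turned −16.5°. I straddled it with the fingers about 69 mm apart and pressed the key slowly.

**Last checks:**
- **Pack position:** it had slid about 25 mm, against the allowed 8 to 47 mm.
- **Push on the finger:** about 2 N along the slide, against the 0.3 N needed.
- **Key:** the fingertip was at z = 37.0 mm with about 5 N upward, so the key is about 5 mm down or fully down. The latch letting go also shows it passed 4 mm.
- **Stillness:** the pose stayed steady between readings, but two wrist pictures 0.35 s apart still differed by up to 46 grey levels. I took that as edge jitter and did not check it further.

I did not measure the bystanders' positions again. In the cropped pictures I viewed, nothing looked moved, and the arm only came low at the cradle.

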